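# Roll a feed roller into the vee cradle and clamp it

### The job

Roll the rubber feed roller up the jig's ramp, without lifting it, until it drops into the vee cradle, let go of it so that it settles in the vee by itself, and only then push the raised hold-down bar down onto it. Press the bar home firmly but gently, with about 15 N of hand force and well short of 25 N, then take the hand away, leaving the bar bearing on the centred roller. Never push the roller itself hard (stay under 20 N), and leave the other things on the table alone.

Things in the scene. Friction and masses are not known exactly. Their poses are not given: they have to be found in the camera images.
- jig: The jig, fixed to the table: plywood base 225 x 170 x 12 mm carrying an aluminium ramp, a steel vee cradle and, beyond the vee, a guide block with the hold-down bar. Origin: on the table under the jig. x: from the ramp up towards the vee (level), y: along the groove, z: up. The vee's middle is at x = +30 mm; the guide block stands from x = +65, 64 mm above the table, 70 mm wide
- vee (a point): Middle of the mouth of the vee, level with its two lips, 42 mm above the table; axes as the jig's. A 90 degree groove along y: 130 mm long, 29 mm wide at the mouth (lips at x = -14.5 and +14.5 mm), 14.5 mm deep. The roller comes to rest in it with its centre at x = 0, 8.1 mm above this point. Beyond the far lip lies a flat land 20 mm wide, then the guide block
- crest (a point): Middle of the vee's near lip, where the ramp ends; axes as the jig's. From here the ramp slopes down towards -x at 6 degrees for 130 mm; 130 mm wide (y), open at the sides. A roller left alone on it rolls back to two stops, 18 mm tall, 12 mm wide, centred at y = -58 and +58 mm (free space of 104 mm between them), front faces 91 mm down the ramp from here; the ramp runs on 39 mm behind them
- roller_mid (a point): Centre of the loose feed roller: black rubber cylinder, 32 mm diameter, 140 mm long, with steel journals (10 mm diameter) standing out 18 mm at each end, 0.17 to 0.35 kg. y is along its axis; x and z turn as it rolls. At the start it lies across the ramp against the stops, touching the ramp 75 mm down from the crest, up to 8 mm off the middle lengthways
- roller: The same roller as a body (origin at its centre, as roller_mid)
- clamp_top (a point): Middle of the top of the round steel button (26 mm diameter) on the hold-down bar, right above the middle of the vee. The bar is dark steel, level, 26 mm wide, 10 mm thick, its underside 14 mm below this point; it slides only straight up and down on rods in the guide block and reaches back over the vee to 17 mm on the ramp side of its middle. Fully raised, this point is 65 mm above the lips
- clamp (a joint): How far the bar is pushed down, m: 0 fully raised (starts at 0 to 0.002), 0.028 end of travel. Below the bar is a rubber foot on a screw, left screwed out by an unknown 0 to 8 mm, so it meets the seated roller somewhere between 0.014 and 0.024: to be felt. Stiff slide: about 3 to 4 N moves it, it stays where left. Once on the roller, further hand force goes into it, with under 0.5 mm of give
- screwdriver: Bystander: screwdriver, 200 mm, lying beside the jig; leave it alone
- tape: Bystander: roll of tape, 90 mm across and 20 mm tall, lying beside the jig on the other side; leave it alone
- meter: Bystander: multimeter, 150 x 75 x 38 mm, lying on the table; leave it alone
- jar: Bystander: jar with a steel cap, 60 mm across, 75 mm tall, standing on the table; leave it alone
There are look-alikes about, which are no part of the job. What is shaped like the roller but brown or orange is not meant.

How it is judged:
By the outcome, as a careful person would: the job done as asked, in the order asked, and still so for the second after the job is handed in, with the robot touching nothing.
It also fails if it takes over 72 s, if anything falls off the work surface, if the arm or the gripper's body presses on something with over 40 N, if the wrist force passes 120 N, or if a joint passes its speed limit or range.

### The arm

A 6-joint arm with a two-finger parallel gripper is mounted at the origin on the work surface. World frame = base frame: x ahead of the robot, y to its left, z up, the work surface at z = 0. Lengths are in mm, angles in rad, forces in N, time in s.
With the tool pointing down it reaches from about 400 to 825 mm from the base axis. Payload 7 kg.
Tool frame: the origin (TCP) lies midway between the tips of the shut fingers; the grasp point (between the pads) lies 19 mm behind it; z points along the fingers, y is the line along which they close (so a half turn about z gives the same grasp; the last joint's range is limited). The gripper opens to 88 mm and grips with 3 to 60 N. Pads are 19 mm wide; open, the fingers measure 130 mm over their backs; the gripper's body (78 mm by 193 mm) begins 47 mm behind the grasp point.
Start: joints at [0.288, 0.359, 0.012, 0, -1.224, -0.288], TCP at [674.978, -0.019, 226.561] pointing down, gripper open.
Joint ranges: [-3.07, 3.07], [-1.43, 2.12], [-1.02, 1.25], [-3.03, 1.67], [-3.05, -0], [-3.03, 3.03]. Speed limits (rad/s): [2.39, 2.39, 3.01, 3.14, 3.14, 3.14].

### API

Orientations are given as a unit quaternion [x, y, z, w].
In Python, from station import ctrl gives the robot as it stands.
- The arm moves only by the tool carry_out, never from a script. Its argument "increments" is a list of rows, each a list of 5 numbers: the shift along the tool's x, y, z each as a share of 2 cm, from -1 to 1, then the turn about the tool's z as a share of 5 degrees, from -1 to 1, then the opening, from 0 (shut) to 1 (fully open). In form: [[x, y, z, turn, fingers], ...]. A call has exactly 5 rows; each row shifts and turns the commanded pose from where the row before left it, along the tool's axes as they then stand; what a row does not reach is not made up. A row lasts 1/12 s, in which the tool goes at most 41.7 mm and 7.16 degrees, less where a joint would pass 70% of its speed; a pose out of reach is approached as far as the arm can. A call with a number of a shift or a turn outside -1 to 1 is refused whole. A call with a gripper value outside its range is refused whole. The fingers move at their own pace and stop on an object; the grip force is fixed at half the most. Time passes only in rows, so rows that do not move let the fingers close, or fill a call up. It gives the time, the measured TCP pose, the force, the opening and the grip force at its end, in the units of the state.
- ctrl.state(): the state, without advancing time (a new reading comes with each control period).
- ctrl.camera(name): name is "scene" or "side" or "wrist"; returns a dict with "frame" (384x512x3 uint8, red, green, blue), "fx", "fy", "cx", "cy" (pixels), "camera_from_world" (4x4, takes a point from world to camera coordinates). Camera axes: x right, y down, z forward; pixel columns grow to the right and rows downward; lengths in mm; the calibration is good to about 2 mm. The wrist camera is an equidistant fisheye: a pixel r from the principal point sees the ray r / f radians off the axis. A picture is of the moment at which its call begins. There is no depth.
- ctrl.hand_in(): hands the job in; it is judged then, once.
The state is a dict: "clock": time; "joint_positions": joint angles; "joint_vel": joint speeds; "joint_efforts": joint torques, N m; "position": TCP position; "ee_rot": TCP orientation; "force": force on the tool from outside, world axes, zero at the start; "moment": the same for the moment, N m; "width": opening from 0.0 (shut) to 1.0 (fully open); "gripper_force": force on a finger pad.
Only numpy, scipy, OpenCV 4.12 (cv2) and the standard library are available. Lean on these libraries where they do the work, as an engineer would, in place of code of your own. Each camera call takes 0.05 s, during which the arm holds its last target. There are 200 camera calls.

## Working session

There is one attempt and no reset: what is moved stays moved. The work goes in short steps, Python scripts to look and compute and a tool call to move; the robot and the scene stay as the last step left them, time stands still between calls to the robot, and variables do not carry over. Pictures are saved under pics/ and viewed, at most 10 in all, crops included, and the job is handed in when it is done.

Besides the shell and the picture viewer there is one more tool, called by a JSON object that holds its "api" and its "payload", one argument or row to a line. carry_out: Moves the arm, as the interface text tells. Shift numbers are shares of 2 cm and turn numbers shares of 5 degrees, none past 1 either way. Its arguments: {"type":"object","properties":{"increments":{"type":"array"}},"required":["increments"]}

```bash
mkdir -p pics; ls
python3 - <<'E'
from station import ctrl
import cv2,numpy as np
s=ctrl.state();print(s)
ims=[]
for n in("scene","side"):
    c=ctrl.camera(n);np.savez(f'{n}.npz',**{k:c[k] for k in c})
    cv2.imwrite(f'pics/{n}0.png',cv2.resize(c['frame'][:,:,::-1],(800,600),interpolation=cv2.INTER_CUBIC))
    print(n,c['fx'],c['fy'],c['cx'],c['cy'],c['camera_from_world'])
E
```

```text
pics
{'clock': 0.0, 'joint_positions': array([ 2.88142164e-01,  3.59416362e-01,  1.10252553e-02, -3.55512565e-04,
       -1.22411016e+00, -2.88108283e-01]), 'joint_vel': array([ 1.61747186e-04, -2.36921425e-04, -3.93370018e-05, -1.84114145e-03,
       -5.10137850e-04, -1.32399142e-03]), 'joint_efforts': array([-8.00930356e-04, -5.82726967e+01,  2.93058443e+01,  6.99745238e+00,
        6.93249181e-03, -2.06530804e-04]), 'position': array([ 6.74487904e+02, -3.50928750e-03,  2.25588047e+02]), 'ee_rot': array([-7.07075684e-01,  7.07137344e-01,  5.53541612e-04, -6.69498963e-04]), 'force': array([-0.57125197, -0.25531962,  0.52438805]), 'moment': array([-0.0205628 ,  0.05945575,  0.02232679]), 'gripper_force': 0.0, 'width': 1.0003122988663935}
scene 359.2998229288744 359.2998229288744 259.53042508986556 188.13491519055498 [[ 7.09407791e-01  7.04798155e-01 -3.83679963e-04 -4.09971003e+02]
 [ 4.33187275e-01 -4.36449767e-01 -7.88581248e-01 -1.63037269e+02]
 [-5.55958066e-01  5.59259476e-01 -6.14930457e-01  1.40041827e+03]
 [ 0.00000000e+00  0.00000000e+00  0.00000000e+00  1.00000000e+00]]
side 429.6346489771569 429.6346489771569 256.0179547102123 191.30159179030957 [[ 9.84009972e-01 -1.77476804e-01 -1.50452555e-02 -5.57098539e+02]
 [-1.10763798e-01 -5.43591533e-01 -8.32009391e-01  1.40794475e+02]
 [ 1.39483894e-01  8.20372006e-01 -5.54557494e-01  1.36120335e+03]
 [ 0.00000000e+00  0.00000000e+00  0.00000000e+00  1.00000000e+00]]
```

View pics/scene0.png

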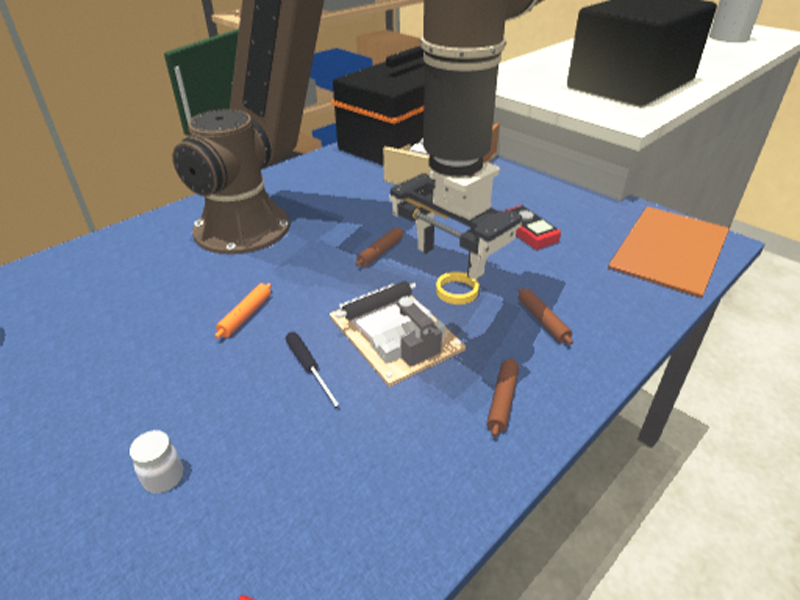

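View pics/side0.png

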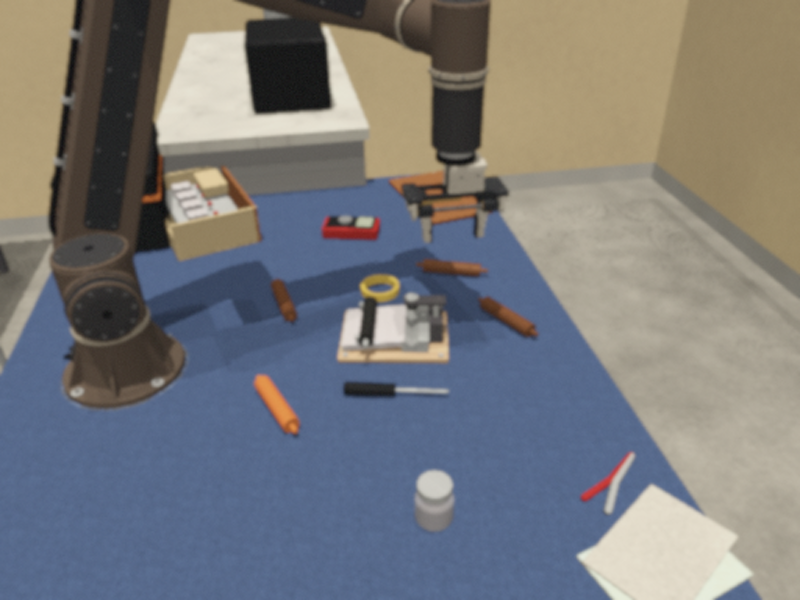

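The scene view shows the jig at about (395,330) with the black roller at (378,300), and the side view shows the jig at (395,330) with the roller at (369,320). Jig x runs roughly along world +x. Next I'll zoom in for precise points.

Run:
```python
from station import ctrl
import cv2,numpy as np
def crop(n,x,y,w,h,W,H):
    f=np.load(n+'.npz')['frame'][:,:,::-1]
    return cv2.resize(f[y:y+h,x:x+w],(W,H),interpolation=cv2.INTER_CUBIC)
# scene crop origin (205,172) 100x75 x8 ; side crop origin (210,178) 80x60 x10 
cv2.imwrite('pics/a.png',crop('scene',205,175,100,75,800,600))
cv2.imwrite('pics/b.png',crop('side',210,180,84,63,800,600))
c=ctrl.camera('wrist');np.savez('wrist.npz',**c)
print(c['fx'],c['cx'],c['cy'],c['camera_from_world'])
cv2.imwrite('pics/c.png',cv2.resize(c['frame'][:,:,::-1],(800,600),interpolation=cv2.INTER_CUBIC))
```

```text
297.3186396354542 253.63747286911183 197.42938290004318 [[-9.99999382e-01 -5.04390268e-04  9.90515788e-04  6.74053398e+02]
 [-2.39154673e-04  9.67878455e-01  2.51418454e-01 -3.01595459e+01]
 [-1.08551191e-03  2.51418062e-01 -9.67877978e-01  3.88894951e+02]
 [ 0.00000000e+00  0.00000000e+00  0.00000000e+00  1.00000000e+00]]
```

View pics/a.png

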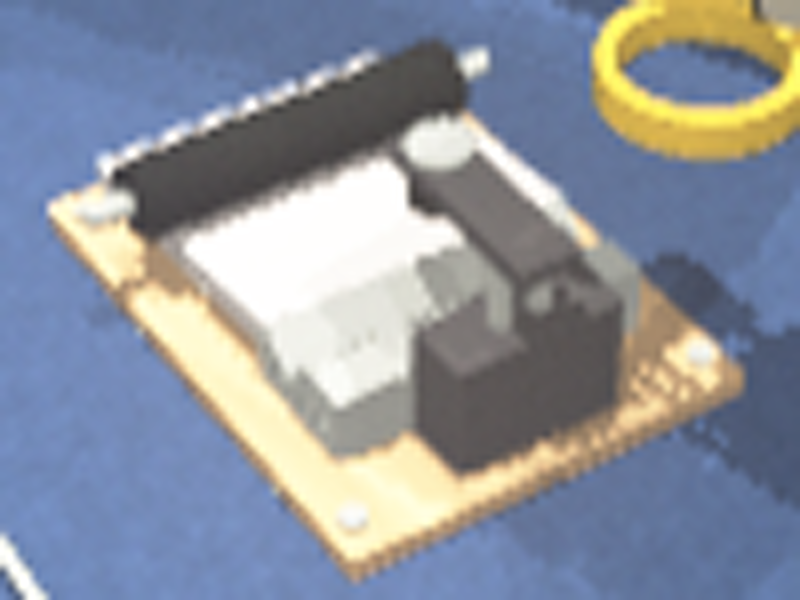

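View pics/b.png

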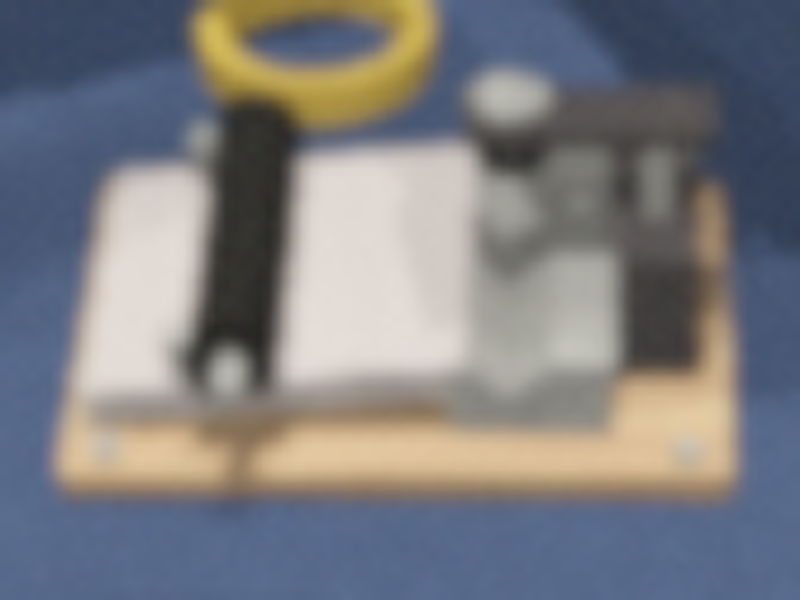

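View pics/c.png

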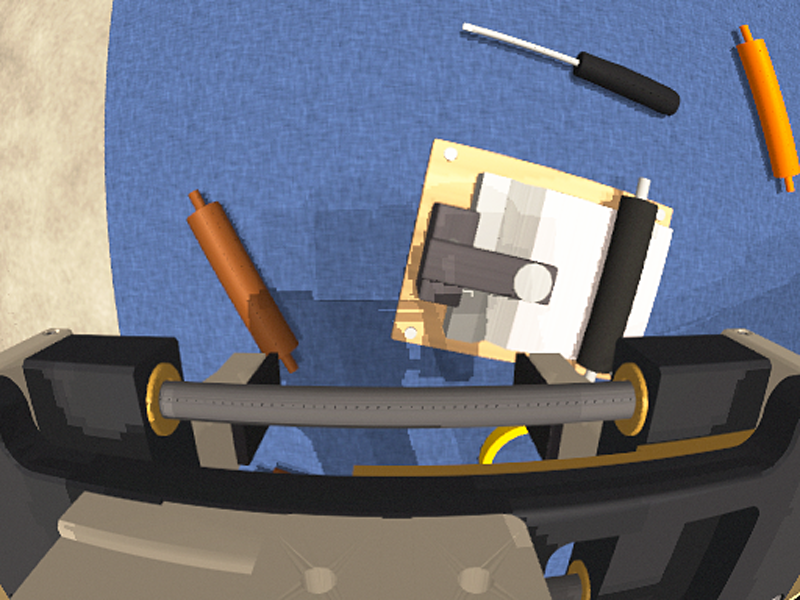

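Button top is at scene crop (440,145), side crop (510,97) and wrist (533,283). Roller journal tips are at scene crop (80,210) and (488,60), and wrist (643,180) and (592,378). The plywood corners are visible in all views. Next I'll triangulate the button and fit the jig pose.

```bash
cat > h.py <<'E'
import numpy as np
from scipy.optimize import least_squares
C={n:dict(np.load(n+'.npz')) for n in('scene','side','wrist')}
def proj(n,P,c=None):
    c=c or C[n];p=c['camera_from_world']@np.r_[P,1];f=c['fx'];o=np.array([c['cx'],c['cy']])
    if n=='wrist':
        r=np.hypot(*p[:2]);return o+f*np.arctan2(r,p[2])*p[:2]/r
    return o+f*p[:2]/p[2]
def px(n,u,v):
    s,ox,oy={'scene':(8,205,175),'side':(800/84,210,180),'wrist':(1.5625,0,0)}[n]
    return np.array([ox+(u+.5)/s-.5,oy+(v+.5)/s-.5])
def tri(obs,x0=(650,-100,50)):
    r=least_squares(lambda P:np.concatenate([proj(n,P)-px(n,u,v) for n,u,v in obs]),x0)
    return r.x.round(1),r.fun.round(1)
def jig2w(q,p):
    c,s=np.cos(q[2]),np.sin(q[2]);return np.array([q[0]+c*p[0]-s*p[1],q[1]+s*p[0]+c*p[1],p[2]])
E
python3 - <<'E'
from h import *
print('button',tri([('scene',440,145),('side',510,97),('wrist',533,283)]))
print('button s+w',tri([('side',510,97),('wrist',533,283)]))
print('tip-y',tri([('scene',82,210),('wrist',643,180)]))
print('tip+y',tri([('scene',486,60),('wrist',592,378)]))
J=[('scene',350,562,(112.5,-85,12)),('scene',744,372,(112.5,85,12)),('scene',47,206,(-112.5,-85,12)),
('side',58,492,(-112.5,-85,0)),('side',738,494,(112.5,-85,0)),
('wrist',435,140,(112.5,-85,12)),('wrist',393,340,(112.5,85,12)),('wrist',672,210,(-112.5,-85,12)),
('scene',440,145,(30,0,106)),('side',510,97,(30,0,106)),('wrist',533,283,(30,0,106))]
r=least_squares(lambda q:np.concatenate([proj(n,jig2w(q,p))-px(n,u,v) for n,u,v,p in J]),(650,-100,-.25),loss='soft_l1')
q=r.x;print(q,np.degrees(q[2]));print(np.array([proj(n,jig2w(q,p))-px(n,u,v) for n,u,v,p in J]).round(1))
for nm,p in dict(button=(30,0,107),vee=(30,0,42),crest=(15.5,0,42),roller=(15.5-75*np.cos(.1047)-16*np.sin(.1047),0,42-75*np.sin(.1047)+16*np.cos(.1047))).items(): print(nm,jig2w(q,p).round(1))
E
```

```text
button (array([588.8, -12.9, 106.5]), array([-0.5,  0.4,  0.1, -0.3, -0. ,  0.1]))
button s+w (array([588.5, -12.8, 105.3]), array([-0., -0., -0., -0.]))
tip-y (array([484.7, -85.7,  56.8]), array([ 1.3,  0.9,  0.7, -0.2]))
tip+y (array([519.6,  72.5,  63.5]), array([-2.6, -0.3, -0.9,  0.6]))
[ 5.53098702e+02 -4.06350710e+00 -2.09842879e-01] -12.023111325631605
[[ 0.1  0.7]
 [ 0.5  0.8]
 [-0.   0.5]
 [ 0.4  0.4]
 [-0.2  0.8]
 [-1.3 -1.1]
 [-2.9  0.2]
 [ 0.7 -0.1]
 [-1.5 -0.9]
 [-2.  -0.4]
 [ 5.8  2.7]]
button [582.4 -10.3 107. ]
vee [582.4 -10.3  42. ]
crest [568.3  -7.3  42. ]
roller [493.7   8.6  50.1]
```

Run:
```python
from h import *
J=[('scene',350,562,(112.5,-85,12)),('scene',744,372,(112.5,85,12)),('scene',47,206,(-112.5,-85,12)),
('side',58,492,(-112.5,-85,0)),('side',738,494,(112.5,-85,0)),
('wrist',435,140,(112.5,-85,12)),('wrist',393,340,(112.5,85,12)),('wrist',672,210,(-112.5,-85,12)),
('scene',440,145,(30,0,106)),('side',510,97,(30,0,106)),('wrist',533,283,(30,0,106)),
('scene',82,210,(-60.8,-88,50.1)),('scene',486,60,(-60.8,88,50.1)),('wrist',643,180,(-60.8,-88,50.1)),('wrist',592,378,(-60.8,88,50.1)),('side',228,372,(-60.8,-88,50.1))]
def P(q,i,p):
    p=np.array(p,float)
    if i<8:p[0]+=q[3]
    if i>10:p[1]+=q[4]
    return jig2w(q,p)
res=lambda q:np.array([proj(n,P(q,i,p))-px(n,u,v) for i,(n,u,v,p) in enumerate(J)])
q=least_squares(lambda q:res(q).ravel(),(560,-5,-.2,0,0),loss='soft_l1').x
print(q.round(3),np.degrees(q[2]));print(res(q).round(1).tolist())
for nm,p in dict(button=(30,0,107),vee=(30,0,42),roller=(-60.8,q[4],50.1)).items(): print(nm,jig2w(q,p).round(1))
```

```text
[ 5.58995e+02 -5.63300e+00 -2.02000e-01 -8.34800e+00 -7.03100e+00] -11.586733778652631
[[-0.1, 0.3], [0.0, 0.2], [-0.6, 0.4], [-0.1, 0.6], [-0.7, 0.7], [-0.1, -0.5], [-0.8, 1.0], [1.7, -0.6], [-0.3, 0.2], [-0.1, -0.4], [0.2, 1.3], [0.3, 2.1], [-0.6, 0.8], [1.0, -0.6], [-3.4, 6.0], [-0.0, 2.7]]
button [588.4 -11.7 107. ]
vee [588.4 -11.7  42. ]
roller [ 4.98e+02 -3.00e-01  5.01e+01]
```

The fit is good: the button triangulates to z≈106 mm against the given 107, the jig yaw is −11.6°, and the sub-pixel residuals mostly agree. I'll now go behind the roller at height and turn the tool so its x lies along jig x.

{"api": "carry_out", "payload": {
  "increments": [
    [0,1,0,0,0.45],
    [0,1,0,0,0.45],
    [0,1,0,0,0.45],
    [0,1,0,0,0.45],
    [0,1,0,0,0.45]
  ]
}}

```text
clock: 0.57
position: [573.8, -0.1, 226.1]
ee_rot: [-0.707, 0.707, 0.0, -0.0]
force: [-0.9, 0.9, 0.1]
width: 0.681
gripper_force: 0.0
```

{"api": "carry_out", "payload": {
  "increments": [
    [0,1,0,0,0.45],
    [0,1,0,0,0.45],
    [0,1,0,0,0.45],
    [0,1,0,0,0.45],
    [0,1,0,0,0.45]
  ]
}}

```text
clock: 0.98
position: [473.8, -0.2, 226.3]
ee_rot: [-0.707, 0.707, 0.0, -0.0]
force: [0.4, 0.8, 0.2]
width: 0.455
gripper_force: 0.0
```

{"api": "carry_out", "payload": {
  "increments": [
    [-0.65,0.33,0,0,0.45],
    [0,0,0,-1,0.45],
    [0,0,0,-1,0.45],
    [0,0,0,-1,0.45],
    [0,0,0,-1,0.45]
  ]
}}

```text
clock: 1.4
position: [468.1, 13.1, 226.6]
ee_rot: [0.82, -0.572, -0.0, -0.0]
force: [0.7, -0.4, 0.1]
width: 0.451
gripper_force: 0.0
```

{"api": "carry_out", "payload": {
  "increments": [
    [0,0,0,-1,0.45],
    [0,0,0,-1,0.45],
    [0,0,0,-1,0.45],
    [0,0,0,-1,0.45],
    [0,0,0,-1,0.45]
  ]
}}

```text
clock: 1.82
position: [468.1, 12.9, 226.4]
ee_rot: [0.925, -0.381, -0.0, 0.0]
force: [0.3, 0.1, -0.4]
width: 0.451
gripper_force: 0.0
```

{"api": "carry_out", "payload": {
  "increments": [
    [0,0,0,-1,0.45],
    [0,0,0,-1,0.45],
    [0,0,0,-1,0.45],
    [0,0,0,-1,0.45],
    [0,0,0,-1,0.45]
  ]
}}

```text
clock: 2.23
position: [468.2, 12.9, 226.4]
ee_rot: [0.985, -0.172, -0.0, 0.0]
force: [-0.8, 0.0, 0.1]
width: 0.451
gripper_force: 0.0
```

{"api": "carry_out", "payload": {
  "increments": [
    [0,0,0,-1,0.45],
    [0,0,0,-0.68,0.45],
    [0,0,0,0,0.45],
    [0,0,0,0,0.45],
    [0,0,0,0,0.45]
  ]
}}

```text
clock: 2.65
position: [468.3, 13.0, 226.5]
ee_rot: [0.995, -0.102, -0.0, 0.0]
force: [0.6, -0.2, -0.3]
width: 0.452
gripper_force: 0.0
```

```bash
cat > st.py <<'E'
from station import ctrl
import cv2,numpy as np,sys
from scipy.spatial.transform import Rotation as R
s=ctrl.state();q=(558.995,-5.633,-.202)
d=s['position']-np.array([q[0],q[1],0]);c,sn=np.cos(q[2]),np.sin(q[2])
M=R.from_quat(s['ee_rot']).as_matrix()
print('t',s['clock'],'pos',s['position'].round(1),'jig',(c*d[0]+sn*d[1]).round(1),(-sn*d[0]+c*d[1]).round(1),'toolx yaw',np.degrees(np.arctan2(M[1,0],M[0,0])).round(2),'F',s['force'].round(1),'w',round(s['width'],2))
if len(sys.argv)>2:
    n,f=sys.argv[1:3]
    c=ctrl.camera(n);np.savez(f+'.npz',**c);im=c['frame'][:,:,::-1]
    if len(sys.argv)>3:
        x,y,w,h=map(int,sys.argv[3:7]);im=im[y:y+h,x:x+w]
    cv2.imwrite(f'pics/{f}.png',cv2.resize(im,(800,600),interpolation=cv2.INTER_CUBIC))
E
python3 st.py wrist w1
```

```text
t 2.65 pos [468.3  13.  226.5] jig -92.6 0.0 toolx yaw -11.72 F [ 0.6 -0.2 -0.3] w 0.45
```

View pics/w1.png

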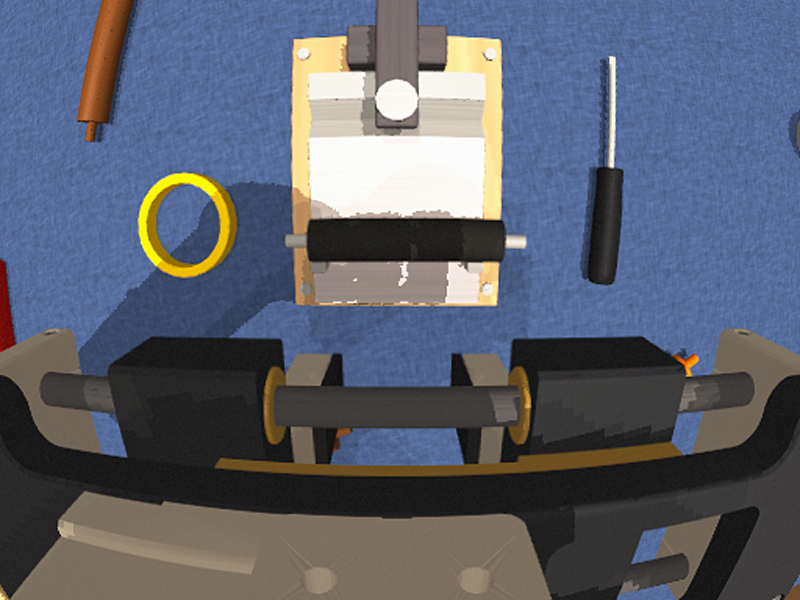

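The wrist view shows the jig square to the tool. The button is at (396,100) and the journal tips are at (286,241) and (526,241), so the roller sits slightly to −y. I'll re-check by triangulating with this second wrist view.

Run:
```python
import h;from h import *
C['w1']=dict(np.load('w1.npz'))
_p=h.proj;_x=h.px
h.proj=lambda n,P:_p('wrist',P,C['w1']) if n=='w1' else _p(n,P)
h.px=lambda n,u,v:_x('wrist' if n=='w1' else n,u,v)
q=(558.995,-5.633,-.202)
def J(P):
    c,s=np.cos(q[2]),np.sin(q[2]);d=P-np.array([q[0],q[1],0]);return np.round([c*d[0]+s*d[1],-s*d[0]+c*d[1],d[2]],1)
for nm,o in dict(button=[('w1',396,100),('side',510,97),('wrist',533,283),('scene',440,145)],
 tipm=[('w1',526,241),('wrist',643,180),('scene',82,210)],tipp=[('w1',286,241),('scene',486,60)],
 bodym=[('w1',505,240),('wrist',640,199)]).items():
    P,f=h.tri(o);print(nm,P,J(P),f)
```

```text
button [588.3 -12.5 105.3] [ 30.1  -0.8 105.3] [ 0.  -0.2 -0.1 -0.1  0.1  0.3 -0.6  0.6]
tipm [481.9 -86.3  54. ] [-59.3 -94.5  54. ] [-0.8 -0.6  1.5 -0.6  0.6  1.3]
tipp [516.3  84.4  53.7] [-59.9  79.6  53.7] [-0.3 -0.1 -0.8  0.2]
bodym [484.7 -71.2  52.5] [-59.6 -79.1  52.5] [-0.7 -0.2  0.4 -0.6]
```

The measurements agree: roller centre at jig x −60, y −7.5, z about 52. I'll descend behind it, between the stops.

{"api": "carry_out", "payload": {
  "increments": [
    [-0.15,0.15,1,0,0.45],
    [0,0,1,0,0.45],
    [0,0,1,0,0.45],
    [0,0,1,0,0.45],
    [0,0,1,0,0.45]
  ]
}}

```text
clock: 3.12
position: [464.8, 10.6, 125.8]
ee_rot: [0.995, -0.102, 0.0, -0.0]
force: [0.2, -0.3, -0.0]
width: 0.452
gripper_force: 0.0
```

{"api": "carry_out", "payload": {
  "increments": [
    [0,0,1,0,0.45],
    [0,0,1,0,0.45],
    [0,0,1,0,0.45],
    [0,0,0.5,0,0.45],
    [0,0,0.5,0,0.45]
  ]
}}

```text
clock: 3.53
position: [464.4, 10.4, 45.5]
ee_rot: [0.995, -0.102, -0.001, 0.0]
force: [-0.6, 0.2, -0.0]
width: 0.453
gripper_force: 0.0
```

```bash
python3 st.py side s2 210 150 84 63
```

```text
t 3.5333 pos [464.4  10.4  45.5] jig -95.9 -3.2 toolx yaw -11.68 F [-0.6  0.2 -0. ] w 0.45
```

View pics/s2.png

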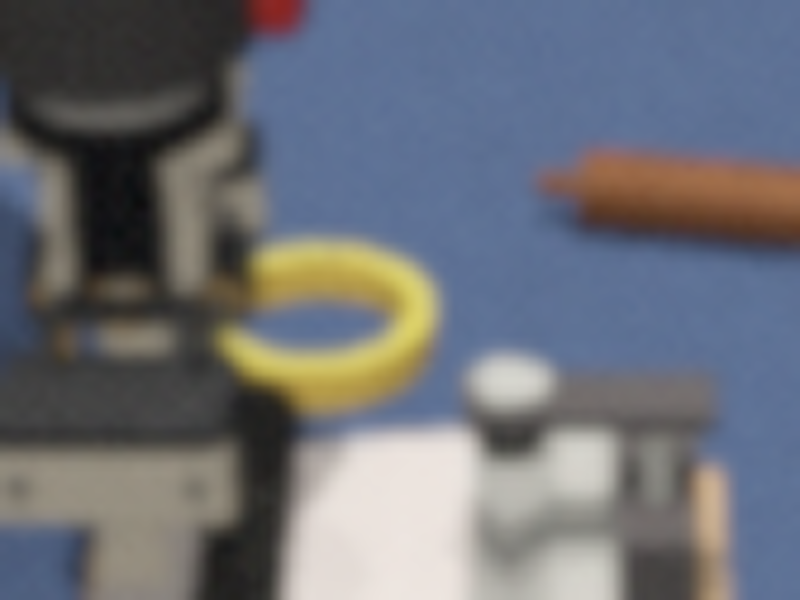

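The fingers are down behind the roller, with the roller still at the stops. Now I'll push slowly up the ramp.

{"api": "carry_out", "payload": {
  "increments": [
    [0.2,0,0,0,0.45],
    [0.2,0,-0.02,0,0.45],
    [0.2,0,-0.02,0,0.45],
    [0.2,0,-0.02,0,0.45],
    [0.2,0,-0.02,0,0.45]
  ]
}}

```text
clock: 4.0
position: [484.4, 6.4, 48.8]
ee_rot: [0.995, -0.101, -0.0, -0.0]
force: [-6.2, 1.1, 7.4]
width: 0.45
gripper_force: 3.8
```

{"api": "carry_out", "payload": {
  "increments": [
    [0.2,0,-0.02,0,0.45],
    [0.2,0,-0.02,0,0.45],
    [0.2,0,-0.02,0,0.45],
    [0.2,0,-0.02,0,0.45],
    [0.2,0,-0.02,0,0.45]
  ]
}}

```text
clock: 4.42
position: [503.8, 2.3, 50.8]
ee_rot: [0.995, -0.101, -0.0, 0.0]
force: [-5.9, 1.4, 6.8]
width: 0.449
gripper_force: 3.7
```

```bash
python3 st.py wrist w2
```

```text
t 4.4167 pos [503.8   2.3  50.8] jig -55.7 -3.3 toolx yaw -11.63 F [-5.9  1.4  6.8] w 0.45
```

View pics/w2.png

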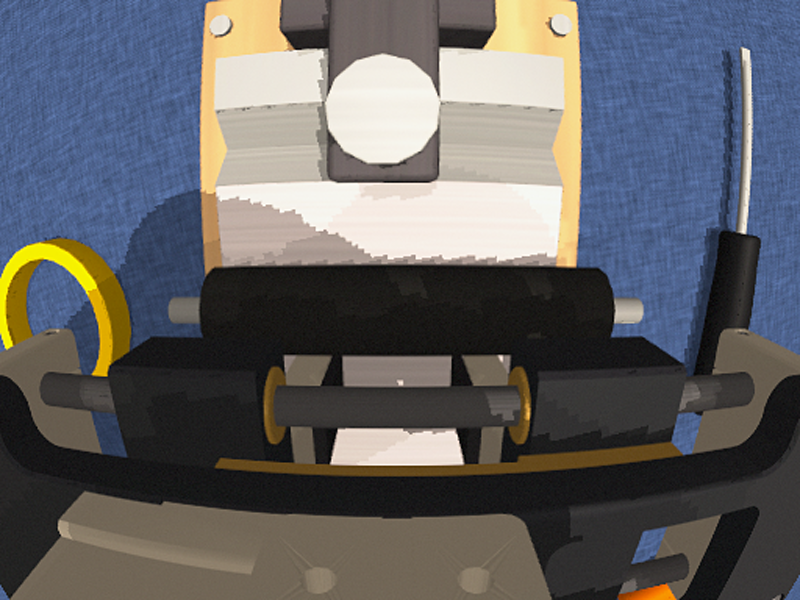

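The roller is square to the jig, rolling evenly, and the crest is visible at row 183. The 7 N vertical force suggests that only the tip edge bears on the roller, so I'll back off slightly, lower the tips about 7 mm and go on.

{"api": "carry_out", "payload": {
  "increments": [
    [-0.2,0,0,0,0.45],
    [-0.1,0,0.2,0,0.45],
    [0,0,0.2,0,0.45],
    [0.1,0,0,0,0.45],
    [0.15,0,0,0,0.45]
  ]
}}

```text
clock: 4.88
position: [502.2, 2.6, 41.8]
ee_rot: [0.995, -0.101, -0.001, 0.0]
force: [-2.2, -0.1, 1.1]
width: 0.45
gripper_force: 1.2
```

{"api": "carry_out", "payload": {
  "increments": [
    [0.15,0,-0.01,0,0.45],
    [0.15,0,-0.02,0,0.45],
    [0.15,0,-0.02,0,0.45],
    [0.15,0,-0.02,0,0.45],
    [0.15,0,-0.02,0,0.45]
  ]
}}

```text
clock: 5.3
position: [518.1, -0.3, 44.0]
ee_rot: [0.995, -0.101, 0.0, -0.0]
force: [-2.2, 1.2, 2.5]
width: 0.453
gripper_force: 1.2
```

```bash
python3 st.py
```

```text
t 5.3 pos [ 5.181e+02 -3.000e-01  4.400e+01] jig -41.1 -3.0 toolx yaw -11.6 F [-2.2  1.2  2.5] w 0.45
```

The push force is now only about 2 N. Continuing to the crest.

{"api": "carry_out", "payload": {
  "increments": [
    [0.15,0,-0.016,0,0.45],
    [0.15,0,-0.016,0,0.45],
    [0.15,0,-0.016,0,0.45],
    [0.15,0,-0.016,0,0.45],
    [0.15,0,-0.016,0,0.45]
  ]
}}

```text
clock: 5.72
position: [532.7, -3.3, 45.6]
ee_rot: [0.995, -0.101, 0.0, 0.0]
force: [-2.7, 0.4, 1.9]
width: 0.451
gripper_force: 1.2
```

{"api": "carry_out", "payload": {
  "increments": [
    [0.15,0,-0.016,0,0.45],
    [0.1,0,-0.01,0,0.45],
    [0.1,0,-0.01,0,0.45],
    [0.1,0,-0.01,0,0.45],
    [0.1,0,-0.01,0,0.45]
  ]
}}

```text
clock: 6.13
position: [543.3, -5.5, 46.7]
ee_rot: [0.995, -0.101, -0.0, 0.0]
force: [-2.8, 0.5, 2.4]
width: 0.451
gripper_force: 1.2
```

```bash
python3 st.py wrist w3
```

```text
t 6.1333 pos [543.3  -5.5  46.7] jig -15.4 -3.0 toolx yaw -11.6 F [-2.8  0.5  2.4] w 0.45
```

View pics/w3.png

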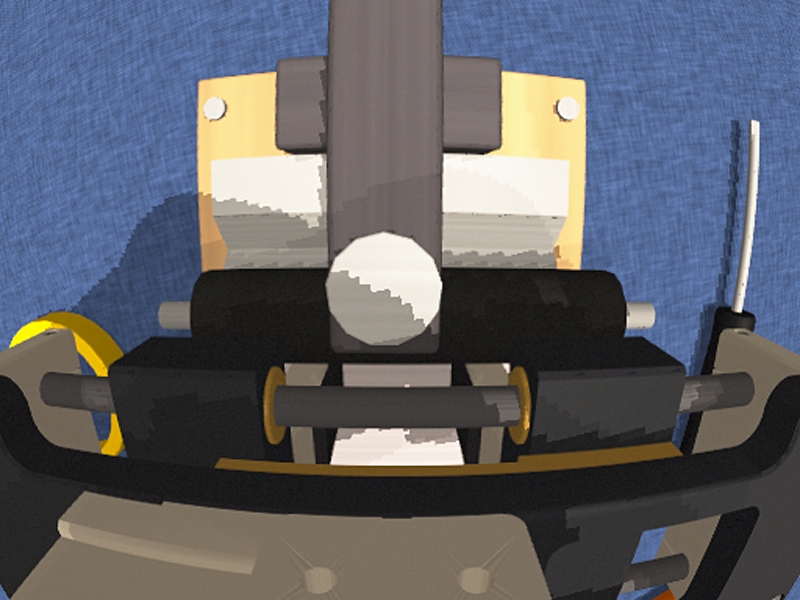

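The roller is square and about 5 mm short of the crest, under the bar's overhang. The remaining push goes in small steps.

{"api": "carry_out", "payload": {
  "increments": [
    [0.07,0,-0.02,0,0.45],
    [0.07,0,-0.02,0,0.45],
    [0.07,0,-0.02,0,0.45],
    [0.07,0,-0.02,0,0.45],
    [0.07,0,0,0,0.45]
  ]
}}

```text
clock: 6.6
position: [550.7, -6.8, 48.5]
ee_rot: [0.995, -0.101, 0.0, -0.0]
force: [-1.0, 0.7, 0.4]
width: 0.447
gripper_force: 0.0
```

```bash
cat > df.py <<'E'
# dark-roller rows in wrist image, free of bar: roller front/back edges at several columns
from station import ctrl
import numpy as np,cv2,sys
c=ctrl.camera('wrist');g=cv2.cvtColor(c['frame'],cv2.COLOR_RGB2GRAY)
np.savez(sys.argv[1]+'.npz',**c)
for x in(140,160,180,195,300,320,350,380):
    d=np.flatnonzero(g[:240,x]<60);print(x,d.min() if len(d) else None,d.max() if len(d) else None,end=' | ')
E
python3 st.py; python3 df.py w4
```

```text
t 6.6 pos [550.7  -6.8  48.5] jig -7.9 -2.8 toolx yaw -11.59 F [-1.   0.7  0.4] w 0.45
140 156 239 | 160 155 239 | 180 155 236 | 195 111 212 | 300 110 212 | 320 154 212 | 350 155 239 | 380 156 239 |
```

The contact force vanished and the roller jumped forward, so it has dropped in. I'll retreat, rise, and check from the cameras.

{"api": "carry_out", "payload": {
  "increments": [
    [-0.5,0,0,0,0.45],
    [-1,0,0,0,0.45],
    [-1,0,0,0,0.45],
    [0,0,-1,0,0.45],
    [0,0,-1,0,0.45]
  ]
}}

```text
clock: 7.07
position: [498.5, 2.9, 87.8]
ee_rot: [0.995, -0.101, -0.002, 0.001]
force: [1.2, 0.1, -0.3]
width: 0.451
gripper_force: 0.0
```

{"api": "carry_out", "payload": {
  "increments": [
    [0,0,-1,0,0.2],
    [0,0,-1,0,0],
    [0,0,-1,0,0],
    [0,0,0,0,0],
    [0,0,0,0,0]
  ]
}}

```text
clock: 7.48
position: [501.3, 3.5, 149.4]
ee_rot: [0.995, -0.101, 0.001, -0.001]
force: [-0.8, 0.4, -0.7]
width: 0.13
gripper_force: 0.0
```

```bash
python3 st.py wrist w5
python3 - <<'E'
import numpy as np,cv2
from station import ctrl
a=np.load('w5.npz')['frame'][:,:,::-1];b=ctrl.camera('side')['frame'][170:245,190:290,::-1];s=ctrl.camera('scene')['frame'][165:255,200:310,::-1]
cv2.imwrite('pics/comb.png',np.vstack([cv2.resize(a[:230],(800,360)),np.hstack([cv2.resize(b,(400,240)),cv2.resize(s,(400,240))])]))
E
```

```text
t 7.4833 pos [501.3   3.5 149.4] jig -58.3 -2.6 toolx yaw -11.6 F [-0.8  0.4 -0.7] w 0.13
```

View pics/comb.png

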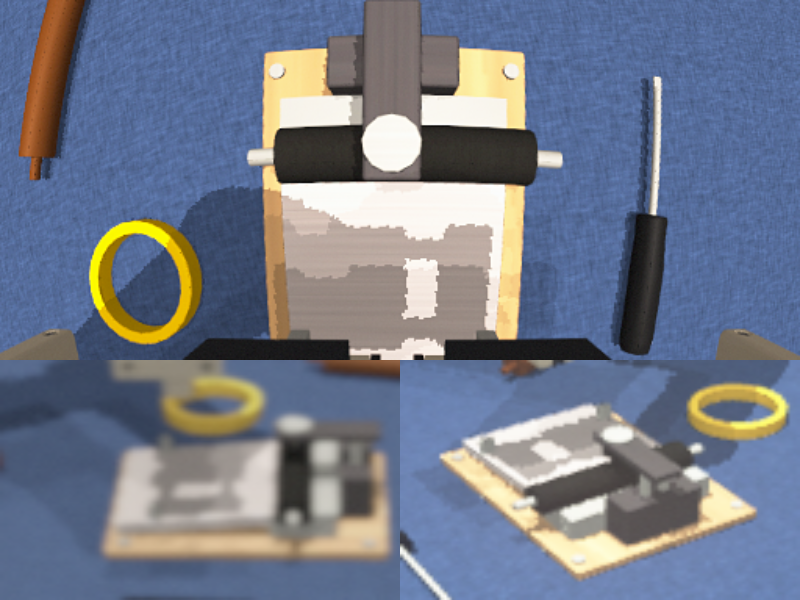

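The roller lies seated and square in the vee, with the bar still raised and the bystanders untouched. Now I'll take the shut fingers over the button.

{"api": "carry_out", "payload": {
  "increments": [
    [1,-0.09,0,0,0],
    [1,0,0,0,0],
    [1,0,0,0,0],
    [1,0,0,0,0],
    [0.4,0,0,0,0]
  ]
}}

```text
clock: 8.05
position: [589.1, -13.2, 146.8]
ee_rot: [0.995, -0.101, -0.001, 0.0]
force: [0.1, 0.5, 0.2]
width: 0.004
gripper_force: 0.0
```

{"api": "carry_out", "payload": {
  "increments": [
    [0,0,0.8,0,0],
    [0,0,0.6,0,0],
    [0,0,0.3,0,0],
    [0,0,0,0,0],
    [0,0,0,0,0]
  ]
}}

```text
clock: 8.47
position: [587.2, -12.8, 113.9]
ee_rot: [0.995, -0.101, -0.001, 0.0]
force: [-0.4, -0.2, 0.4]
width: 0.005
gripper_force: 0.0
```

```bash
python3 st.py
```

```text
t 8.4667 pos [587.2 -12.8 113.9] jig 29.1 -1.3 toolx yaw -11.59 F [-0.4 -0.2  0.4] w 0.0
```

{"api": "carry_out", "payload": {
  "increments": [
    [0.04,0,0.15,0,0],
    [0,0,0.15,0,0],
    [0,0,0.15,0,0],
    [0,0,0.1,0,0],
    [0,0,0.1,0,0]
  ]
}}

```text
clock: 8.88
position: [588.9, -12.7, 101.8]
ee_rot: [0.995, -0.101, 0.001, -0.0]
force: [-1.0, 0.9, 3.8]
width: 0.002
gripper_force: 2.0
```

{"api": "carry_out", "payload": {
  "increments": [
    [0,0,0.08,0,0],
    [0,0,0.05,0,0],
    [0,0,0.05,0,0],
    [0,0,0.05,0,0],
    [0,0,0,0,0]
  ]
}}

```text
clock: 9.3
position: [588.8, -12.8, 96.6]
ee_rot: [0.995, -0.101, 0.0, -0.0]
force: [1.9, 1.0, 2.3]
width: 0.006
gripper_force: 1.1
```

{"api": "carry_out", "payload": {
  "increments": [
    [0,0,0.03,0,0],
    [0,0,0.03,0,0],
    [0,0,0.03,0,0],
    [0,0,0.03,0,0],
    [0,0,0.03,0,0]
  ]
}}

```text
clock: 9.72
position: [588.7, -12.8, 93.8]
ee_rot: [0.995, -0.101, 0.0, -0.0]
force: [0.6, 1.6, 2.4]
width: 0.006
gripper_force: 1.8
```

{"api": "carry_out", "payload": {
  "increments": [
    [0,0,0.025,0,0],
    [0,0,0.025,0,0],
    [0,0,0.025,0,0],
    [0,0,0.025,0,0],
    [0,0,0.025,0,0]
  ]
}}

```text
clock: 10.13
position: [588.7, -12.9, 92.0]
ee_rot: [0.995, -0.101, 0.0, 0.0]
force: [-2.1, 2.4, 15.6]
width: 0.003
gripper_force: 7.3
```

The foot met the roller at about 14–15 mm of travel, and the force is now about 15 N. I'll hold to get the settled reading.

{"api": "carry_out", "payload": {
  "increments": [
    [0,0,0,0,0],
    [0,0,0,0,0],
    [0,0,0,0,0],
    [0,0,0,0,0],
    [0,0,0,0,0]
  ]
}}

```text
clock: 10.55
position: [588.7, -12.8, 92.0]
ee_rot: [0.995, -0.101, 0.0, -0.0]
force: [0.4, 1.1, 10.2]
width: 0.004
gripper_force: 5.1
```

{"api": "carry_out", "payload": {
  "increments": [
    [0,0,0.01,0,0],
    [0,0,0,0,0],
    [0,0,0.01,0,0],
    [0,0,0,0,0],
    [0,0,0,0,0]
  ]
}}

```text
clock: 10.97
position: [588.7, -12.8, 92.0]
ee_rot: [0.995, -0.101, 0.001, -0.0]
force: [-1.4, 2.5, 13.4]
width: 0.007
gripper_force: 6.6
```

{"api": "carry_out", "payload": {
  "increments": [
    [0,0,0.01,0,0],
    [0,0,0,0,0],
    [0,0,0,0,0],
    [0,0,0,0,0],
    [0,0,0,0,0]
  ]
}}

```text
clock: 11.38
position: [588.7, -12.9, 92.0]
ee_rot: [0.995, -0.101, 0.001, -0.0]
force: [-2.5, 3.2, 13.8]
width: 0.004
gripper_force: 7.3
```

The bar is home at about 14–15 N and the position no longer changes. I'll lift straight off and clear away.

{"api": "carry_out", "payload": {
  "increments": [
    [0,0,-0.05,0,0],
    [0,0,-0.2,0,0],
    [0,0,-0.5,0,0],
    [0,0,-1,0,0],
    [0,0,-1,0,0]
  ]
}}

```text
clock: 11.8
position: [586.9, -13.4, 145.4]
ee_rot: [0.995, -0.101, -0.002, 0.001]
force: [0.2, 0.6, 0.5]
width: 0.007
gripper_force: 0.0
```

{"api": "carry_out", "payload": {
  "increments": [
    [-1,0,-1,0,0],
    [-1,0,-1,0,0],
    [-1,0,0,0,0],
    [-1,0,0,0,0],
    [-0.4,0,0,0,0]
  ]
}}

```text
clock: 12.22
position: [499.5, 4.6, 186.0]
ee_rot: [0.995, -0.101, -0.001, -0.0]
force: [-0.8, 0.5, -0.5]
width: 0.009
gripper_force: 0.0
```

{"api": "carry_out", "payload": {
  "increments": [
    [0,0,0,0,0],
    [0,0,0,0,0],
    [0,0,0,0,0],
    [0,0,0,0,0],
    [0,0,0,0,0]
  ]
}}

```text
clock: 12.63
position: [502.7, 4.7, 185.2]
ee_rot: [0.995, -0.101, -0.0, 0.0]
force: [-0.0, 0.3, 0.3]
width: 0.009
gripper_force: 0.0
```

```bash
python3 st.py
python3 - <<'E'
# numeric check: button triangulated via template from old side/scene views (bright blob, ellipse centroid), roller dark edges in wrist
from station import ctrl
import numpy as np,cv2
from h import proj
for z in(107,92):
    for n in('wrist','side'):
        c=ctrl.camera(n);g=cv2.cvtColor(c['frame'],cv2.COLOR_RGB2GRAY).astype(int);u,v=proj(n,[588.3,-12.5,z],c).round().astype(int)
        print(z,n,u,v,g[v-8:v+9,u].tolist())
c=ctrl.camera('wrist');g=cv2.cvtColor(c['frame'],cv2.COLOR_RGB2GRAY)
p=[proj('wrist',np.array([588.3+y*.2,-12.5+y*.98,50]),c).round().astype(int) for y in(-60,-35,35,60)]
for u,v in p:
    col=g[v-25:v+26,u];d=np.flatnonzero(col<60)-25;print(u,v,'dark',d.min(),d.max())
E
```

```text
t 12.6333 pos [502.7   4.7 185.2] jig -57.3 -1.2 toolx yaw -11.62 F [-0.   0.3  0.3] w 0.01
107 wrist 252 97 [252, 252, 252, 252, 253, 252, 253, 251, 251, 251, 251, 251, 251, 252, 252, 251, 250]
107 side 263 189 [105, 103, 105, 104, 105, 107, 106, 104, 96, 108, 155, 191, 203, 200, 183, 145, 97]
92 wrist 252 98 [251, 251, 252, 252, 253, 252, 251, 251, 251, 251, 250, 251, 252, 252, 250, 250, 251]
92 side 263 193 [106, 106, 107, 102, 97, 109, 156, 192, 204, 201, 185, 145, 96, 72, 59, 46, 38]
313 102 dark -15 15
288 102 dark -16 14
216 102 dark -16 14
191 103 dark -16 14
```

The side view puts the button top at 92 mm, where it was left, and the roller is symmetric about the vee. Handing in.

```bash
python3 -c "
from station import ctrl
print(ctrl.hand_in())"
```

```text
the job is handed in; nothing more can be done
None
```

I rolled the roller up into the vee, let it settle by itself, pressed the bar home onto it (readings 14–16 N), took the hand clear and handed the job in; the verdict did not come back.

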